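Bolt the blade chest shut

TASK

The blade chest has to be bolted shut for the night. With one fingertip press the long spring catch plate on top of the chest down and keep it down while the other fingertip pushes the upright post of the bolt sideways, until the bolt is fully home in the staple on the lid; then let the catch spring back up so that it locks the bolt there, and move the hand clear. Do not disturb the ink bottle and glue stick on the lid or the paint tube and eraser beside the chest.

Things in the scene. Friction and masses are not known exactly. Their poses are not given: they have to be found in the camera images.
- chest: fixed light wooden chest, 190 (x) x 265 (y) x 60 mm high; origin on its underside; spans x -95 to +95, y -125 to +140 mm in its own frame. The part y > -22 mm is a fixed deck with the steel bolt (along the line x = +30 mm) and, beside it, the spring catch (line x = -28 mm), 58 mm apart; the rest is the lid. Only the post and the catch plate rise more than 32 mm above the chest's top
- staple (a point): inside the steel staple on the lid that receives the bolt's end, at chest x = +30, y = -41 mm, 22 mm above the chest's top; the staple is 32 mm high
- bolt (a joint): travel of the bolt (m) towards the chest's own -y: 0 drawn back (starts at 0 to 0.003), 0.036 fully home (end stop). It drags with about 2 N, has no spring, stays where left. Teeth 11.5 mm apart on its bar lock on the catch whenever that is up, with about 2 mm of play each way; letting the catch up half way locks the bolt there until it is pressed again
- catch (a joint): how far the spring catch plate is pressed down (m): 0 up (locked), bolt free from 0.008, 0.014 bottom stop. It needs about 3.5 N to begin, about 6 N at the bottom, and springs up by itself when let go
- knob_top (a point): centre of the top of the bolt's upright steel post, 78 mm above the chest's top. The post is 24 mm across (chest x), 14 mm thick along the travel (chest y), and rises from 28 to 78 mm above the chest's top; push its +y face. Moves with the bolt; at bolt = 0 it lies at chest x = +30, y = +35 mm
- catch_top (a point): centre of the top of the catch plate, a dark ribbed steel plate 32 mm (chest x) by 105 mm (chest y), level, 60 mm above the chest's top when up, at chest x = -28, y = +37.5 mm; moves with the plate. A fingertip may press it anywhere and slide along it
- lid_ink: black square ink bottle, 44 x 44 x 57 mm, loose, standing on the lid; origin under its centre
- lid_glue: glue stick, 26 mm diameter, 89 mm high, loose, standing on the lid; origin under its centre
- tube: paint tube lying down, 36 x 115 x 21 mm, loose, left of the chest; origin under its centre
- rubber: eraser, 23 x 60 x 13 mm, loose, left of the chest; origin under its centre
Not all that is in view belongs to the job. What is shaped like the lid_ink but turquoise is not meant. What is shaped like the lid_glue but pink is not meant.

How it is judged (in metres and radians):
On the way, in this order (a step that is already met when the one before it is completed fails the run):
1. the catch is pressed down far enough to free the bolt (0.0085) while the bolt is still drawn back (under 0.006) (value of joint catch above 0.0085 m and value of joint bolt below 0.006 m), for 0.05 s.
2. the bolt is slid home (over 0.033) with the catch still held down (over 0.0085) (value of joint catch above 0.0085 m and value of joint bolt above 0.033 m), for 0.05 s.
At the end, for the whole second after the job is handed in: the bolt is home (joint over 0.0325 of 0.036), the catch is up again (under 0.003) and locks it, and the ink bottle and glue stick still stand upright on the lid within 20 mm of where they were (value of joint bolt above 0.0325 m and value of joint catch below 0.003 m and distance of each of lid_ink, lid_glue from where it was at the start of the episode below 0.02 m and angle between each of lid_ink, lid_glue's own z axis and vertical below 0.2 rad); the robot touches nothing.
It fails at once if the ink bottle or the glue stick on the lid was shifted by more than 20 mm, lifted or knocked over (distance of any of lid_ink, lid_glue from where it was at the start of the episode above 0.02 m or angle between any of lid_ink, lid_glue's own z axis and vertical above 0.3 rad).
It fails at once if the paint tube or the eraser beside the chest was shifted by more than 20 mm or lifted (distance of any of tube, rubber from where it was at the start of the episode above 0.02 m).
It also fails if it takes over 35 s, if anything falls off the work surface, if the arm or the gripper's body presses on something with over 40 N, if the wrist force passes 120 N, or if a joint passes its speed limit or range.

ROBOT

A 6-joint arm with a two-finger parallel gripper is mounted at the origin on a cart in front of the work surface, level with it; the furniture and walls round the work are solid. World frame = base frame: x ahead of the robot, y to its left, z up, the work surface at z = 0. Lengths are in m, angles in degrees, forces in N, time in s.
With the tool pointing down it reaches from about 0.35 to 0.975 m from the base axis. Payload 17.4 kg.
Tool frame: the origin (TCP) lies midway between the tips of the shut fingers; the grasp point (between the pads) lies 19 mm behind it; z points along the fingers, y is the line along which they close (so a half turn about z gives the same grasp; the last joint's range is limited). The gripper opens to 85 mm and grips with 20 to 120 N. Pads are 22 mm wide; open, the fingers measure 114 mm over their backs; the gripper's body (76 mm by 85 mm) begins 54 mm behind the grasp point. The pads swing forward as they close: fully open they stand 13 mm farther back than shut.
Start: joints at [68.996, 6.646, 82.598, -0, 90.757, -2.166], TCP at [0.218, 0.639, 0.231] pointing down, gripper open.
Joint ranges: [-162.19, 162.19], [-47.58, 125.68], [4.15, 143.07], [-65.23, 245.23], [0.69, 171.88], [-170.13, 170.13]. Speed limits (degrees/s): [108.29, 108.29, 127.2, 180, 180, 180].

INTERFACE

Orientations are given as a 3x3 rotation matrix whose columns are the frame's x, y, z axes.
In Python, from bench import r, optics gives the robot as it stands.
- The arm moves only by the tool drive_tool, never from a script. Its argument "motion" is a list of rows, each an object with "offset": the shift along the tool's x, y, z in cm, a list of three; "roll": the turn about the tool's z in rad. A call has 1 to 8 rows; each row shifts and turns the commanded pose from where the row before left it, along the tool's axes as they then stand; what a row does not reach is not made up. A row lasts 1/8 s, in which the tool goes at most 62.5 mm and 10.7 degrees, less where a joint would pass 70% of its speed; a pose out of reach is approached as far as the arm can. A call is refused whole if a number of a shift passes 6.25 or a number of a turn 0.188, either way. A call with a gripper value outside its range is refused whole. "fingers" is the opening, from 0 (shut) to 1 (fully open), set as the call begins (left out, the last holds). The fingers move at their own pace and stop on an object; the grip force is fixed at half the most. Time passes only in rows, so rows that do not move let the fingers close. It gives the time, the measured TCP pose, the force, the opening and the grip force at its end, in the units of the state.
- r.state(): the state, without advancing time (a new reading comes with each control period).
- optics.camera(name): name is "scene" or "top"; returns a dict with "pixels" (384x512x3 uint8, red, green, blue), "fovy" (degrees; the focal length in pixels is half the picture's height over the tangent of half this angle, whatever the lens; pixels are square), "cx", "cy" (the principal point, pixels), "camera_from_world" (4x4, takes a point from world to camera coordinates). Camera axes: x right, y down, z forward; pixel columns grow to the right and rows downward; lengths in m; the calibration is good to about 2 mm. A picture is of the moment at which its call begins. There is no depth.
- r.finish_job(): hands the job in; it is judged then, once.
The state is a dict: "time_s": time; "joint_positions": joint angles; "qvel": joint speeds; "tau": joint torques, N m; "tcp_pos": TCP position; "ee_rot": TCP orientation; "force": force on the tool from outside, world axes, zero at the start; "moment": the same for the moment, N m; "grip_width": finger opening in m; "grip_force": force on a finger pad.
Only numpy, scipy, OpenCV 4.12 (cv2) and the standard library are available. Lean on these libraries where they do the work, as an engineer would, in place of code of your own. Each camera call takes 0.05 s, during which the arm holds its last target. There are 200 camera calls.

## Working session

There is one attempt and no reset: what is moved stays moved. The work goes in short steps, Python scripts to look and compute and a tool call to move; the robot and the scene stay as the last step left them, time stands still between calls to the robot, and variables do not carry over. Pictures are saved under pics/ and viewed, at most 10 in all, crops included, and the job is handed in when it is done.

Besides the shell and the picture viewer there is one more tool, called after "Request:" as a command line: name --argument value ..., lists and objects as JSON in quotes. drive_tool: Moves the arm, as the interface text tells. Its arguments: {"type":"object","properties":{"motion":{"type":"array","items":{"type":"object","properties":{"offset":{"type":"array","items":{"type":"number"}},"roll":{"type":"number"}}}},"fingers":{"type":"number"}},"required":["motion"]}

```bash
mkdir -p pics
cat > h.py <<'E'
import numpy as np, cv2
from bench import r, optics
def shot(n,f=None):
    c=optics.camera(n)
    if f: cv2.imwrite('pics/'+f,c['pixels'][:,:,::-1])
    return c
def fl(c): return c['pixels'].shape[0]/2/np.tan(np.radians(c['fovy'])/2)
def ray(c,u,v):
    T=np.array(c['camera_from_world']);R=T[:3,:3];o=-R.T@T[:3,3]
    return o,R.T@np.array([(u-c['cx'])/fl(c),(v-c['cy'])/fl(c),1])
def onz(c,u,v,z):
    o,d=ray(c,u,v);return o+d*(z-o[2])/d[2]
def proj(c,p):
    q=np.array(c['camera_from_world'])@np.append(p,1);return q[:2]/q[2]*fl(c)+[c['cx'],c['cy']]
def tri(a,b):
    A=np.zeros((3,3));B=np.zeros(3)
    for o,d in (a,b):
        d=d/np.linalg.norm(d);P=np.eye(3)-np.outer(d,d);A+=P;B+=P@o
    return np.linalg.solve(A,B)
E
python3 - <<'E'
from h import *
import pickle
cs={n:shot(n) for n in('scene','top')}
pickle.dump(cs,open('c0.pkl','wb'))
for n,c in cs.items():
    print(n,c['fovy'],c['cx'],c['cy'],np.round(ray(c,256,192),3), {k for k in c})
    cv2.imwrite(f'pics/{n}0.png',cv2.resize(c['pixels'][:,:,::-1],(800,600),interpolation=cv2.INTER_CUBIC))
s=r.state();print(s['time_s'],s['tcp_pos'],np.round(s['ee_rot'],3),s['grip_width'],s['force'])
E
```

```text
scene 51.66995156327701 261.3493453145586 190.98281748044377 [[ 0.019 -0.311  0.768]
 [ 0.502  0.567 -0.653]] {'pixels', 'camera_from_world', 'fovy', 'cx', 'cy'}
top 55.099162466456804 254.36837286004078 191.02914999309132 [[ 0.435  0.265  1.026]
 [ 0.096 -0.04  -0.995]] {'pixels', 'camera_from_world', 'fovy', 'cx', 'cy'}
0.1 [0.2179259  0.63867373 0.23064568] [[-0.946  0.323 -0.   ]
 [ 0.323  0.946 -0.001]
 [-0.    -0.001 -1.   ]] 0.08549781511497524 [0.00559643 0.3902806  0.73353601]
```

View pics/scene0.png

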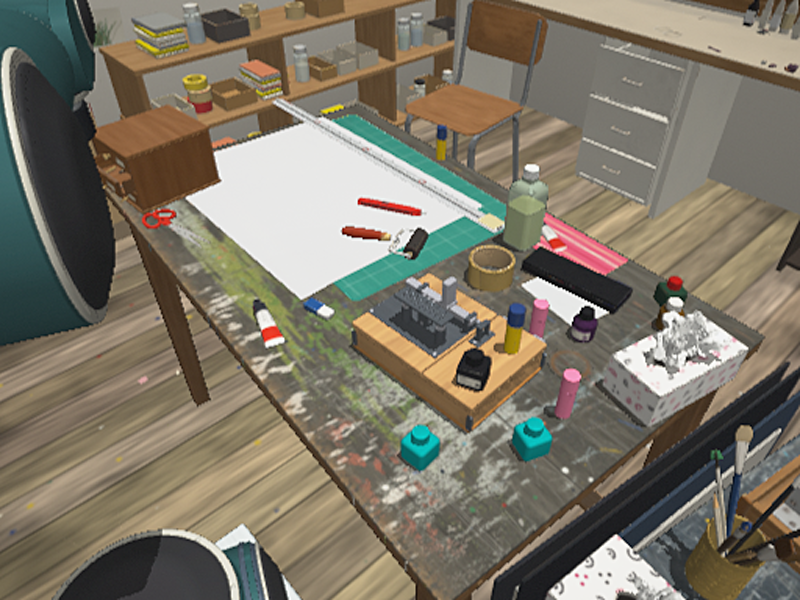

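View pics/top0.png

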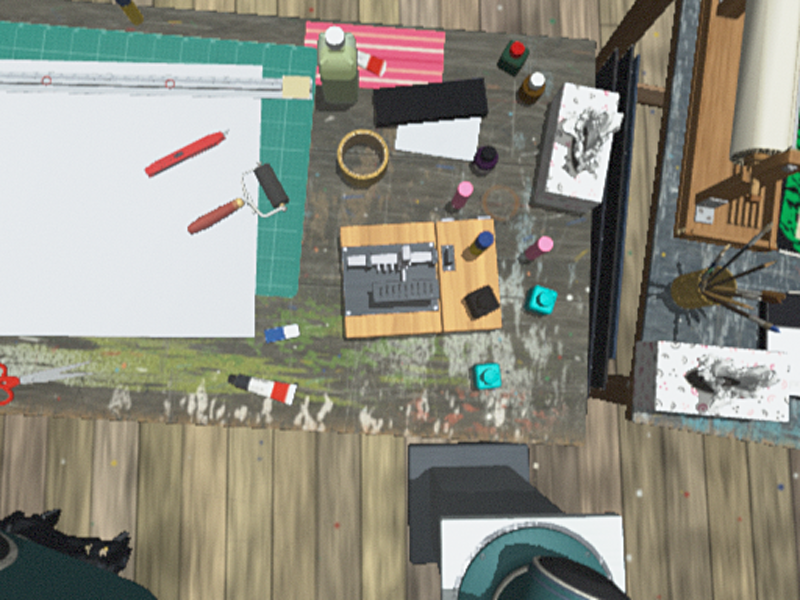

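Scene shot: the chest is at about (450,350), with the post at (449,285), the ribbed catch at (420,318), the ink at (473,370) and the glue stick (blue cap) at (515,328). Top shot: the post is at (406,252), the catch at (405,290), the ink at (481,302) and the glue at (483,242). The tube is at (262,388) and the eraser at (282,333). Things that could be confused with them (top pixels) are the turquoise bottles at (542,300) and (487,376), and the pink sticks at (462,195) and (541,247). The purple bottle at (486,157) is another. The lid is on the right, so chest axes roughly match world axes. Next I'll measure from close crops.

Run:
```python
from h import *
import pickle
cs=pickle.load(open('c0.pkl','rb'))
t=cs['top']['pixels'][130:225,210:330,::-1]; s=cs['scene']['pixels'][165:285,215:360,::-1]
a=cv2.resize(t,None,fx=6.5,fy=6.5,interpolation=cv2.INTER_CUBIC)[:600]
for i in range(0,120,20): cv2.putText(a,str(210+i),(int(i*6.5),10),0,.4,(0,0,255));cv2.line(a,(int(i*6.5),0),(int(i*6.5),6),(0,0,255))
for i in range(0,95,20): cv2.putText(a,str(130+i),(0,int(i*6.5)),0,.4,(0,0,255))
cv2.imwrite('pics/ct.png',a[:600,:800])
b=cv2.resize(s,None,fx=5,fy=5,interpolation=cv2.INTER_CUBIC)
for i in range(0,145,20): cv2.putText(b,str(215+i),(i*5,10),0,.4,(0,0,255));cv2.line(b,(i*5,0),(i*5,6),(0,0,255))
for i in range(0,120,20): cv2.putText(b,str(165+i),(0,i*5),0,.4,(0,0,255))
cv2.imwrite('pics/cs.png',b[:600,:800])
# wood mask in top
c=cs['top'];hsv=cv2.cvtColor(c['pixels'],cv2.COLOR_RGB2HSV)
m=cv2.inRange(hsv,(10,70,140),(25,200,255));m[:135]=0;m[225:]=0;m[:,:205]=0;m[:,335:]=0
m=cv2.morphologyEx(m,cv2.MORPH_OPEN,np.ones((3,3)))
n,l,st,ce=cv2.connectedComponentsWithStats(m);print(st)
pts=np.vstack([np.argwhere(l==i)[:,::-1] for i in range(1,n) if st[i,4]>100]).astype(np.float32)
w=np.array([onz(c,u,v,.06)[:2] for u,v in pts],np.float32)
print(cv2.minAreaRect(w), cv2.boxPoints(cv2.minAreaRect(w)))
```

```text
[[     0      0    512    384 193006]
 [   218    140    103     76   3584]
 [   280    160      3      6     18]]
((0.5683236718177795, 0.1911192536354065), (0.191120445728302, 0.26380637288093567), 2.8039231300354004) [[0.46642542 0.3181899 ]
 [0.4793303  0.05469936]
 [0.6702219  0.06404862]
 [0.65731704 0.32753915]]
```

View pics/ct.png

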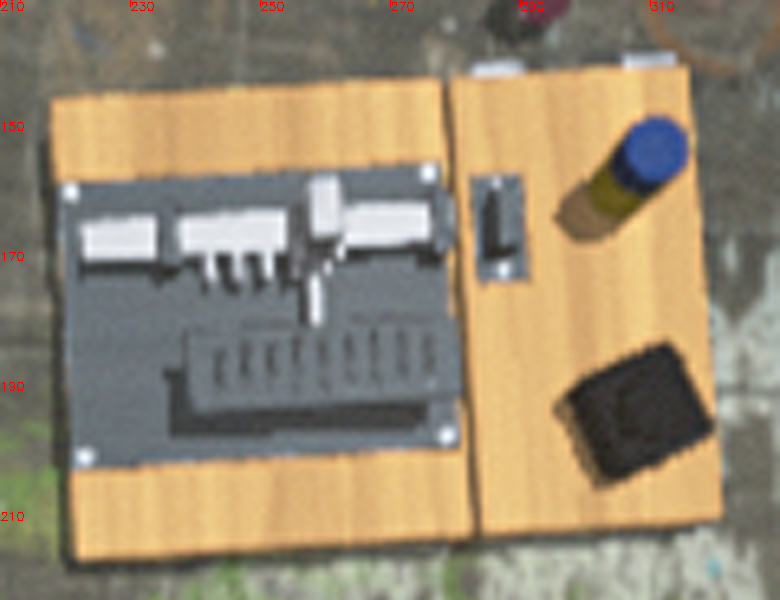

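View pics/cs.png

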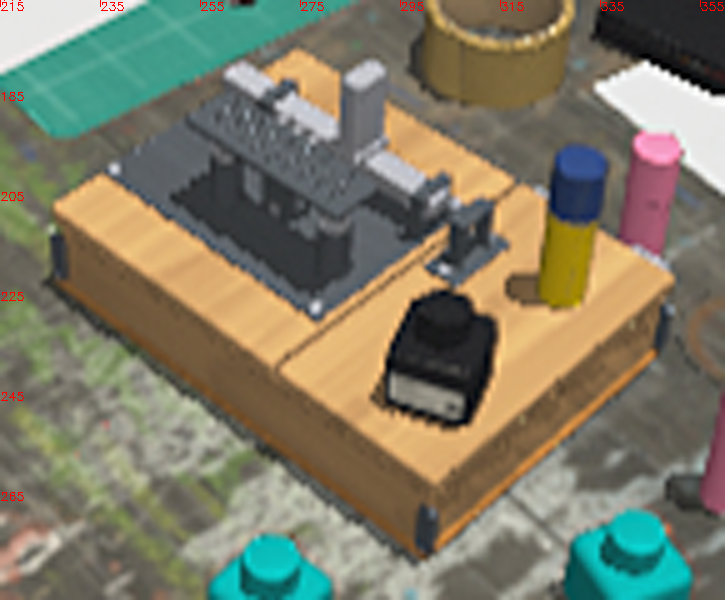

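```bash
cat >> h.py <<'E'
TH=np.radians(2.80); O=np.array([.5687,.1836])
CX=np.array([np.cos(TH),np.sin(TH)]);CY=np.array([-np.sin(TH),np.cos(TH)])
def W(x,y,z): return np.append(O+CX*x/1e3+CY*y/1e3,.06+z/1e3)
def C(p): d=np.array(p[:2])-O; return np.round([d@CX*1e3,d@CY*1e3,(p[2]-.06)*1e3],1)
E
python3 - <<'E'
from h import *
import pickle
cs=pickle.load(open('c0.pkl','rb'))
T,S=cs['top'],cs['scene']
# post top: +y corners etc. measured by crop pixel
pt=lambda x,y:(210+x/6.5-.5,130+y/6.5-.5); ps=lambda x,y:(215+x/5-.5,165+y/5-.5)
for n,a,b in (('post top centre',(329,192),(364,72)),('catch corner +y,-x',(193,411),(188,114)),('catch corner +y+x',(188,332),(233,91)),('glue top',(657,148),(581,164)),('lid far corner',(722,520),(436,484)),('deck corner',(75,562),(53,210))):
    p=tri(ray(T,*pt(*a)),ray(S,*ps(*b)));print(n,p.round(4),C(p))
for q in ((30,35,78),(-44,90,60),(-12,90,60)):
    u=proj(T,W(*q));v=proj(S,W(*q));print(q,((u+.5-[210,130])*6.5).round(),((v+.5-[215,165])*5).round())
s=r.state();print('target',W(1,64,100),'delta tool cm',(np.array(s['ee_rot']).T@(W(1,64,110)-s['tcp_pos'])*100).round(2))
E
```

```text
post top centre [0.5996 0.2199 0.1375] [32.7 34.7 77.5]
catch corner +y,-x [0.521 0.27  0.122] [-43.5  88.7  62. ]
catch corner +y+x [0.5521 0.2713 0.1191] [-12.3  88.4  59.1]
glue top [0.6158 0.0954 0.1468] [ 42.7 -90.4  86.8]
lid far corner [0.4809 0.0552 0.0583] [ -94.  -123.9   -1.7]
deck corner [0.4669 0.3182 0.0563] [-95.1 139.4  -3.7]
(30, 35, 78) [324. 205.] [366.  72.]
(-44, 90, 60) [190. 413.] [185. 116.]
(-12, 90, 60) [185. 330.] [230.  88.]
target [0.56657242 0.24757244 0.16      ] delta tool cm [-45.63 -25.75   6.09]
```

The heights and positions match the description, so I'm moving in.

Request:
drive_tool --motion '[{"offset": [-4.5, -2.5, 0]}, {"offset": [-4.5, -2.5, 0]}, {"offset": [-4.5, -2.5, 0]}, {"offset": [-4.5, -2.5, 0]}, {"offset": [-4.5, -2.5, 0]}, {"offset": [-4.5, -2.5, 0]}, {"offset": [-4.5, -2.5, 0]}, {"offset": [-4.5, -2.5, 0]}]' --fingers 0.51

```text
schema error: expected keys offset, roll
```

Request:
drive_tool --motion '[{"offset": [0, 0, 0], "roll": 0.17}, {"offset": [0, 0, 0], "roll": 0.17}, {"offset": [0, 0, 0], "roll": 0.17}, {"offset": [0, 0, 0], "roll": 0.17}, {"offset": [0, 0, 0], "roll": 0.17}, {"offset": [0, 0, 0], "roll": 0.17}, {"offset": [0, 0, 0], "roll": 0.173}, {"offset": [0, 0, 0]}]'

```text
schema error: expected keys offset, roll
```

```bash
cat > st.py <<'E'
from h import *
import sys
s=r.state();R=np.array(s['ee_rot'])
print('t',s['time_s'],'chest',C(s['tcp_pos']),'yaw y',np.degrees(np.arctan2(R[1,1],R[0,1])).round(2),'tilt',R[:,2].round(4),'w',s['grip_width'],'F',np.round(s['force'],2),'M',np.round(s['moment'],2))
if len(sys.argv)>3: print('delta cm',(R.T@(W(*map(float,sys.argv[1:4]))-s['tcp_pos'])*100).round(2))
E
python3 st.py 1 64 100
```

```text
t 0.1 chest [-328.1  471.7  170.6] yaw y 71.16 tilt [-3.e-04 -1.e-03 -1.e+00] w 0.08549781511497524 F [0.01 0.39 0.73] M [ 0.01 -0.   -0.01]
delta cm [-45.63 -25.75   7.09]
```

Request:
drive_tool --motion '[{"offset": [-4.5, -2.5, 0], "roll": 0}, {"offset": [-4.5, -2.5, 0], "roll": 0}, {"offset": [-4.5, -2.5, 0], "roll": 0}, {"offset": [-4.5, -2.5, 0], "roll": 0}, {"offset": [-4.5, -2.5, 0], "roll": 0}, {"offset": [-4.5, -2.5, 0], "roll": 0}, {"offset": [-4.5, -2.5, 0], "roll": 0}, {"offset": [-4.5, -2.5, 0], "roll": 0}]' --fingers 0.51

```text
time_s: 1.1
tcp_pos: [0.4949, 0.3318, 0.2311]
ee_rot: [[-0.946, 0.323, -0.0], [0.323, 0.946, -0.0], [0.0, -0.0, -1.0]]
force: [1.3, 1.0, 0.9]
grip_width: 0.0438
grip_force: 0.0
```

Request:
drive_tool --motion '[{"offset": [0, 0, 0], "roll": 0.17}, {"offset": [0, 0, 0], "roll": 0.17}, {"offset": [0, 0, 0], "roll": 0.17}, {"offset": [0, 0, 0], "roll": 0.17}, {"offset": [0, 0, 0], "roll": 0.17}, {"offset": [0, 0, 0], "roll": 0.17}, {"offset": [0, 0, 0], "roll": 0.173}, {"offset": [0, 0, 0], "roll": 0}]'

```text
time_s: 2.1
tcp_pos: [0.494, 0.3333, 0.231]
ee_rot: [[-0.05, 0.999, -0.0], [0.999, 0.05, -0.0], [-0.0, -0.0, -1.0]]
force: [-0.7, 0.9, 0.4]
grip_width: 0.0437
grip_force: 0.0
```

```bash
python3 st.py 1 64 100
```

```text
t 2.1 chest [-67.3 153.1 171. ] yaw y 2.86 tilt [-4.e-04 -3.e-04 -1.e+00] w 0.04373287562918591 F [-0.66  0.85  0.45] M [ 0.03 -0.02  0.01]
delta cm [-8.92  6.82  7.1 ]
```

Request:
drive_tool --motion '[{"offset": [-3, 2.3, 0], "roll": 0}, {"offset": [-3, 2.3, 0], "roll": 0}, {"offset": [-2.9, 2.2, 2], "roll": 0}, {"offset": [0, 0, 3], "roll": 0}, {"offset": [0, 0, 2.5], "roll": 0}, {"offset": [0, 0, 0], "roll": 0}, {"offset": [0, 0, 0], "roll": 0}]'

```text
time_s: 2.98
tcp_pos: [0.5667, 0.248, 0.1576]
ee_rot: [[-0.051, 0.999, 0.001], [0.999, 0.051, 0.0], [0.0, 0.001, -1.0]]
force: [0.6, -0.1, -0.1]
grip_width: 0.0439
grip_force: 0.0
```

```bash
python3 st.py 1 64 60
python3 - <<'E'
from h import *
a=shot('top')['pixels'][120:225,200:340,::-1];b=shot('scene')['pixels'][120:265,200:340,::-1]
cv2.imwrite('pics/a1.png',np.hstack([cv2.resize(a,(400,300)),cv2.resize(b,(400,414))[:300]]).repeat(1,0))
cv2.imwrite('pics/a1.png',cv2.resize(b,(560,580),interpolation=cv2.INTER_CUBIC))
cv2.imwrite('pics/a1t.png',cv2.resize(a,(560,420),interpolation=cv2.INTER_CUBIC))
E
```

```text
t 2.975 chest [ 1.1 64.4 97.6] yaw y 2.93 tilt [ 1.e-03  4.e-04 -1.e+00] w 0.04386863575136883 F [ 0.62 -0.09 -0.1 ] M [ 0.02 -0.01  0.04]
delta cm [-0.04 -0.02  3.76]
```

View pics/a1.png

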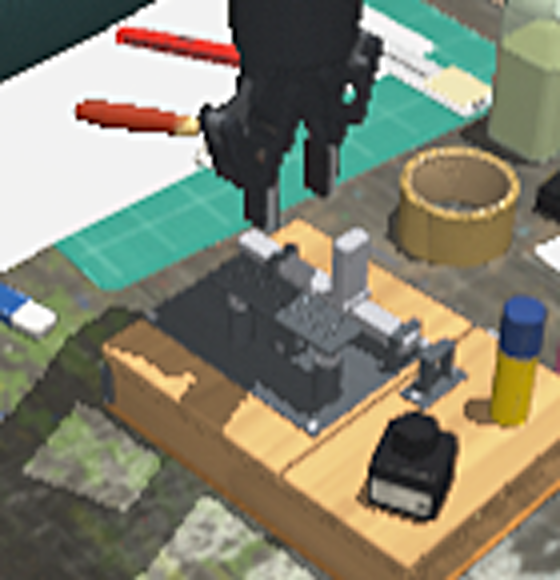

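The picture shows one fingertip above the catch's far end (265,215) and the other behind the post's line (320,190). Both are clear, so I'm descending until contact.

Request:
drive_tool --motion '[{"offset": [0, 0, 1.2], "roll": 0}, {"offset": [0, 0, 1.2], "roll": 0}, {"offset": [0, 0, 0.8], "roll": 0}, {"offset": [0, 0, 0], "roll": 0}, {"offset": [0, 0, 0], "roll": 0}]'

```text
time_s: 3.7
tcp_pos: [0.5665, 0.2478, 0.1246]
ee_rot: [[-0.049, 0.999, 0.0], [0.999, 0.049, 0.0], [0.0, 0.0, -1.0]]
force: [1.2, -0.8, -0.1]
grip_width: 0.0437
grip_force: 0.0
```

Request:
drive_tool --motion '[{"offset": [0, 0, 0.4], "roll": 0}, {"offset": [0, 0, 0.3], "roll": 0}, {"offset": [0, 0, 0], "roll": 0}, {"offset": [0, 0, 0], "roll": 0}]'

```text
time_s: 4.2
tcp_pos: [0.5665, 0.2478, 0.1176]
ee_rot: [[-0.049, 0.999, 0.0], [0.999, 0.049, 0.0], [0.0, 0.0, -1.0]]
force: [0.4, 0.5, 2.5]
grip_width: 0.0432
grip_force: 1.5
```

```bash
python3 st.py 1 64 46
```

```text
t 4.2 chest [ 0.9 64.2 57.6] yaw y 2.81 tilt [ 4.e-04  2.e-04 -1.e+00] w 0.043208300074919964 F [0.37 0.5  2.49] M [ 0.04  0.18 -0.01]
delta cm [-0.02  0.01  1.16]
```

Request:
drive_tool --motion '[{"offset": [0, 0, 0.3], "roll": 0}, {"offset": [0, 0, 0.3], "roll": 0}, {"offset": [0, 0, 0.3], "roll": 0}, {"offset": [0, 0, 0], "roll": 0}, {"offset": [0, 0, 0], "roll": 0}]'

```text
time_s: 4.82
tcp_pos: [0.5664, 0.2478, 0.1084]
ee_rot: [[-0.049, 0.999, 0.0], [0.999, 0.049, 0.0], [0.0, 0.0, -1.0]]
force: [-0.7, 1.5, 3.9]
grip_width: 0.0434
grip_force: 2.4
```

Request:
drive_tool --motion '[{"offset": [0, 0, 0.2], "roll": 0}, {"offset": [0, 0, 0.1], "roll": 0}, {"offset": [0, 0, 0], "roll": 0}, {"offset": [0, 0, 0], "roll": 0}]'

```text
time_s: 5.32
tcp_pos: [0.5665, 0.2478, 0.1055]
ee_rot: [[-0.049, 0.999, 0.0], [0.999, 0.049, 0.0], [0.0, 0.0, -1.0]]
force: [-0.6, 0.9, 4.1]
grip_width: 0.0434
grip_force: 2.7
```

```bash
python3 st.py 1 64 46
python3 - <<'E'
from h import *
b=shot('scene')['pixels'][120:265,200:340,::-1]
cv2.imwrite('pics/a2.png',cv2.resize(b,(560,580),interpolation=cv2.INTER_CUBIC))
E
```

```text
t 5.325 chest [ 0.9 64.2 45.5] yaw y 2.81 tilt [ 2.e-04  1.e-04 -1.e+00] w 0.043365781870752435 F [-0.56  0.89  4.07] M [ 0.2   0.12 -0.06]
delta cm [-0.02  0.01 -0.05]
```

View pics/a2.png

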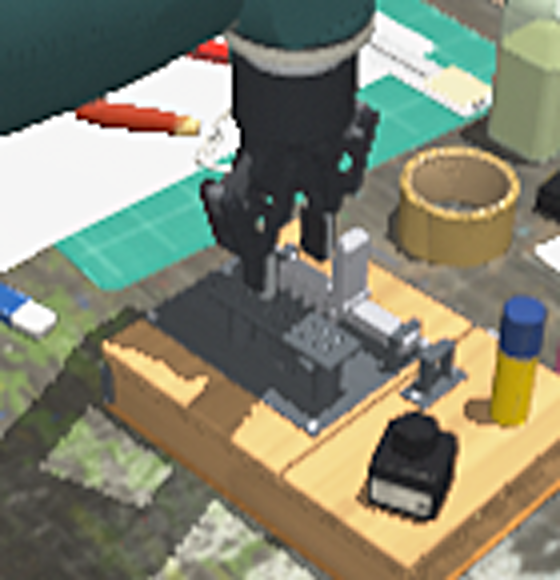

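The plate is visibly lowered, with its front edge now at about (325,345). I'll feel for the bottom stop a little further down.

Request:
drive_tool --motion '[{"offset": [0, 0, 0.15], "roll": 0}, {"offset": [0, 0, 0], "roll": 0}, {"offset": [0, 0, 0], "roll": 0}]'

```text
time_s: 5.75
tcp_pos: [0.5664, 0.2478, 0.104]
ee_rot: [[-0.049, 0.999, 0.0], [0.999, 0.049, 0.0], [0.0, 0.0, -1.0]]
force: [-0.6, 1.2, 5.1]
grip_width: 0.0435
grip_force: 2.8
```

Request:
drive_tool --motion '[{"offset": [0, 0, 0.1], "roll": 0}, {"offset": [0, 0, 0], "roll": 0}, {"offset": [0, 0, 0], "roll": 0}]'

```text
time_s: 6.12
tcp_pos: [0.5666, 0.2479, 0.1038]
ee_rot: [[-0.049, 0.999, 0.001], [0.999, 0.049, 0.0], [0.0, 0.001, -1.0]]
force: [-1.8, 0.6, 11.1]
grip_width: 0.0439
grip_force: 5.7
```

The bottom stop is at TCP z of about 0.104. I'll back off 2 mm and push the bolt along tool -x.

Request:
drive_tool --motion '[{"offset": [0, 0, -0.2], "roll": 0}, {"offset": [-0.4, 0, 0], "roll": 0}, {"offset": [-0.4, 0, 0], "roll": 0}, {"offset": [-0.4, 0, 0], "roll": 0}, {"offset": [-0.4, 0, 0], "roll": 0}, {"offset": [-0.4, 0, 0], "roll": 0}, {"offset": [-0.4, 0, 0], "roll": 0}, {"offset": [0, 0, 0], "roll": 0}]'

```text
time_s: 7.12
tcp_pos: [0.5676, 0.224, 0.1051]
ee_rot: [[-0.049, 0.999, 0.0], [0.999, 0.049, 0.001], [0.001, 0.0, -1.0]]
force: [0.7, 2.5, 5.3]
grip_width: 0.0437
grip_force: 2.8
```

```bash
python3 st.py 1 17 46
```

```text
t 7.125 chest [ 0.9 40.4 45.1] yaw y 2.81 tilt [ 4.e-04  7.e-04 -1.e+00] w 0.04374276322662604 F [0.65 2.46 5.31] M [ 0.47  0.16 -0.01]
delta cm [-2.34  0.01 -0.09]
```

Request:
drive_tool --motion '[{"offset": [-0.4, 0, 0], "roll": 0}, {"offset": [-0.4, 0, 0], "roll": 0}, {"offset": [-0.4, 0, 0], "roll": 0}, {"offset": [-0.4, 0, 0], "roll": 0}, {"offset": [-0.3, 0, 0], "roll": 0}, {"offset": [-0.2, 0, 0], "roll": 0}, {"offset": [0, 0, 0], "roll": 0}, {"offset": [0, 0, 0], "roll": 0}]'

```text
time_s: 8.12
tcp_pos: [0.5687, 0.2032, 0.1052]
ee_rot: [[-0.049, 0.999, 0.001], [0.999, 0.049, 0.001], [0.001, 0.001, -1.0]]
force: [0.1, 3.2, 6.6]
grip_width: 0.0435
grip_force: 2.9
```

Request:
drive_tool --motion '[{"offset": [-0.2, 0, 0], "roll": 0}, {"offset": [0, 0, 0], "roll": 0}, {"offset": [0, 0, 0], "roll": 0}]'

```text
time_s: 8.5
tcp_pos: [0.5687, 0.2022, 0.1052]
ee_rot: [[-0.05, 0.999, 0.001], [0.999, 0.05, 0.003], [0.003, 0.001, -1.0]]
force: [0.6, 11.8, 5.0]
grip_width: 0.0436
grip_force: 8.1
```

```bash
python3 st.py 1 17 46
```

```text
t 8.5 chest [ 0.9 18.6 45.2] yaw y 2.85 tilt [ 6.0e-04  2.6e-03 -1.0e+00] w 0.04362383041433613 F [ 0.62 11.78  4.97] M [1.93 0.15 0.24]
delta cm [-0.15  0.01 -0.08]
```

The stop is felt at y of about 18.6 mm, against 17 predicted. I'll check the post by eye before letting go.

Run:
```python
from h import *
c=shot('scene');b=c['pixels'][165:265,240:340,::-1]
for y in (35,-1): print(((proj(c,W(30,y,78))+.5-[240,165])*6).round())
cv2.imwrite('pics/a3.png',cv2.resize(b,(600,600),interpolation=cv2.INTER_CUBIC))
```

```text
[289.  87.]
[353. 126.]
```

View pics/a3.png

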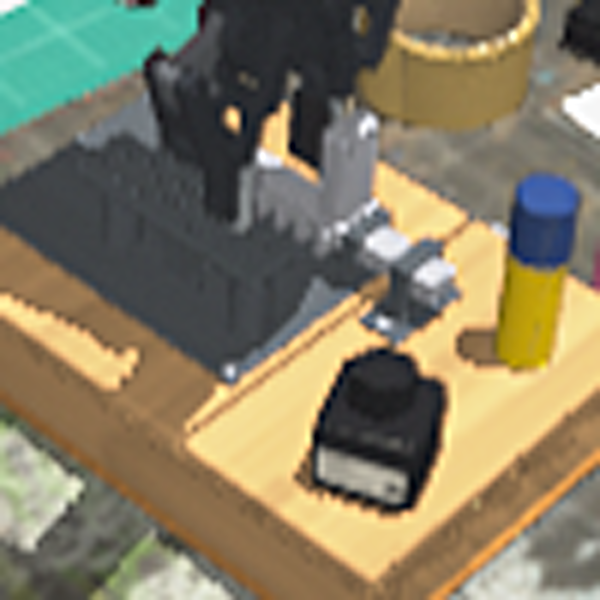

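The post top is at about (352,124), where the home position predicts (353,126), and the bolt's end has passed through the staple. I'll lift straight up, then move clear.

Request:
drive_tool --motion '[{"offset": [0, 0, -0.4], "roll": 0}, {"offset": [0, 0, -0.4], "roll": 0}, {"offset": [0, 0, -0.4], "roll": 0}, {"offset": [0, 0, -0.4], "roll": 0}, {"offset": [0, 0, 0], "roll": 0}, {"offset": [0.8, 0, -0.5], "roll": 0}, {"offset": [0.5, 0, -2], "roll": 0}, {"offset": [0, 0, -4], "roll": 0}]'

```text
time_s: 9.55
tcp_pos: [0.5675, 0.214, 0.1863]
ee_rot: [[-0.049, 0.999, -0.002], [0.999, 0.049, -0.001], [-0.001, -0.002, -1.0]]
force: [0.7, -0.2, 0.7]
grip_width: 0.044
grip_force: 0.0
```

Request:
drive_tool --motion '[{"offset": [2, 0, -4], "roll": 0}, {"offset": [5, 0, -1], "roll": 0}, {"offset": [5, 0, 0], "roll": 0}, {"offset": [5, 0, 0], "roll": 0}, {"offset": [0, 0, 0], "roll": 0}, {"offset": [0, 0, 0], "roll": 0}]'

```text
time_s: 10.3
tcp_pos: [0.5597, 0.3834, 0.2367]
ee_rot: [[-0.049, 0.999, 0.001], [0.999, 0.049, -0.0], [-0.0, 0.001, -1.0]]
force: [0.5, 0.3, 0.1]
grip_width: 0.0434
grip_force: 0.0
```

```bash
python3 st.py
python3 - <<'E'
from h import *
c=shot('scene');b=c['pixels'][165:265,240:340,::-1]
cv2.imwrite('pics/a4.png',cv2.resize(b,(600,600),interpolation=cv2.INTER_CUBIC))
E
```

```text
t 10.3 chest [  0.8 200.  176.7] yaw y 2.82 tilt [ 6.e-04 -1.e-04 -1.e+00] w 0.04336525020330083 F [0.47 0.35 0.11] M [-0.01  0.02 -0.03]
```

View pics/a4.png

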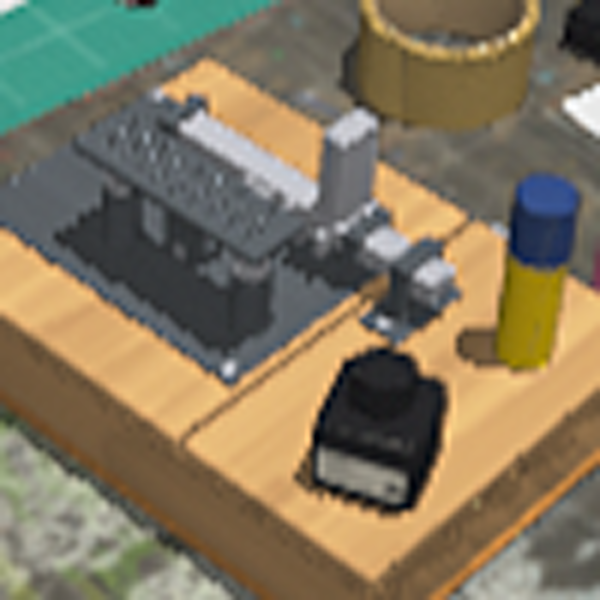

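The catch plate is up again, with its near corner at (260,255). The post is still home at (352,126), and the bottle and glue stick haven't moved. Handing in.

```bash
python3 -c "
from bench import r
print(r.finish_job())"
```

```text
the job is handed in; nothing more can be done
None
```

The job is handed in with no verdict shown: the last picture has the bolt home in the staple, the catch back up, the ink bottle and glue stick in place, and the hand clear; the tube and eraser weren't re-checked, but the arm stayed away from them.

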